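# Open the short kitchen canister

## Task

Take the lid off the shorter of the two white canisters and lay it on the round cork mat, knob up and wholly on the mat; set it down rather than drop it. Leave the short canister standing where it is, and leave the tall canister alone.

Things in the scene. Friction and masses are not known exactly. Their poses are not given: they have to be found in the camera images.
- canister: The short canister: an open round pot of white ceramic, 100 mm outside diameter, 110 mm high, wall 5 mm (inside diameter 90 mm), about 0.6 kg, loose on the worktop. Origin at the centre of its underside, z up along its axis.
- lid: Loose light-wood lid of the short canister, 0.1 kg, lying in its mouth, no catch. Plug 84 mm across, 10 mm high (3 mm clearance all round); disc 104 mm across, 10 mm thick, on the rim; upright cylindrical knob 28 mm across, 30 mm high, in the middle. Origin: centre of the plug's underside, z up: disc z = 10 to 20 mm, knob z = 20 to 50 mm. Closed: origin 100 mm above the canister's.
- mat: Round mat of brown cork, 160 mm in diameter and 6 mm thick, fixed flat on the worktop. Origin at the centre of its underside, z up.
- tall_canister: The tall canister, a bystander: white ceramic of the same 100 mm diameter with a wooden lid (104 mm) and knob (28 mm) of the same kind, but closed tight: lid and pot are one piece of 1 kg. The pot is 170 mm high, its knob's top 210 mm above the worktop. Loose. Origin at the centre of its underside, z up.

How it is judged:
By the outcome, as a careful person would: the job done as asked, in the order asked, and still so for the second after the job is handed in, with the robot touching nothing.
It also fails if it takes over 40 s, if anything falls off the work surface, if the arm or the gripper's body presses on something with over 40 N, if the wrist force passes 120 N, or if a joint passes its speed limit or range.

## Robot

A 6-joint arm with a two-finger parallel gripper is mounted at the origin on the work surface. World frame = base frame: x ahead of the robot, y to its left, z up, the work surface at z = 0. Lengths are in m, angles in rad, forces in N, time in s.
With the tool pointing down it reaches from about 0.425 to 0.95 m from the base axis. Payload 3.5 kg.
Tool frame: the origin (TCP) lies at the very end of the fingers, on their centre line; the grasp point (between the pads) lies 19 mm behind it; z points along the fingers, y is the line along which they close (so a half turn about z gives the same grasp; the last joint's range is limited). The gripper opens to 85 mm and grips with 20 to 120 N. Pads are 22 mm wide; open, the fingers measure 114 mm over their backs; the gripper's body (76 mm by 85 mm) begins 54 mm behind the grasp point. The pads swing forward as they close: fully open they stand 13 mm farther back than shut.
Start: joints at [-1.401, 0.286, 1.577, -0, 1.279, -0.15], TCP at [0.212, -0.641, 0.231] pointing down, gripper open.
Joint ranges: [-2.77, 2.77], [-0.9, 2.22], [0.21, 2.48], [-1.53, 4.67], [0.24, 2.81], [-2.84, 2.84]. Speed limits (rad/s): [2.79, 2.79, 3.14, 3.14, 3.14, 3.14].

## Interface

Orientations are given as a unit quaternion [x, y, z, w].
In Python, from plant import ctrl, cam, order, status gives the robot as it stands (ctrl), with the cameras (cam), the job (order) and the readings (status).
- The arm moves only by the tool step_hand, called after ">>>" as name(argument=value, ...) on one line, values as JSON. Schema: {"type":"object","properties":{"moves":{"type":"object","properties":{"rows":{"type":"array","items":{"type":"array","items":{"type":"number"},"minItems":7,"maxItems":7},"minItems":1,"maxItems":10}},"additionalProperties":false,"required":["rows"]},"clamp_n":{"type":"number"},"only":{"type":"string"},"quiet":{"type":"boolean"},"lines":{"type":"string"}},"required":["moves"],"additionalProperties":false}. moves is an object whose key "rows" holds a list of rows, 1 to 10 of them, each of 7 numbers: dx, dy, dz in fractions of the full range, 1 being 80 cm, then a rotation vector rx, ry, rz in normalised numbers (1 is 90 degrees), then the opening from 0.0 (shut) to 1.0 (fully open); each row is the pose to reach, as a shift and turn from the pose commanded when the call began, along the tool's axes at that moment; what a row does not reach only later rows make up. A row lasts 1/8 s, in which the tool goes at most 0.0625 m and 0.188 rad, less where a joint would pass 70% of its speed; a pose out of reach is approached as far as the arm can. The fingers move at their own pace and stop on an object; clamp_n is the grip in N (left out, the last holds). Time passes only in rows, so rows that do not move let the fingers close. The tool returns the time, the measured TCP pose, the force, the opening and the grip force at its end. only (a regular expression) keeps the lines of the reply that match it, lines (a string "A,B") keeps lines A to B, and quiet returns only ok. A shift or turn number past 1, either way, is cut back to 1. Input that does not fit is refused with a message, and nothing moves.
- status.get_state(): the state, without advancing time (a new reading comes with each control period).
- cam.read_camera(name): name is "scene" or "top"; returns a dict with "pixels" (400x640x3 uint8, red, green, blue), "camera_matrix" (3x3 intrinsics, pixels), "dist_coeffs" ([k1, k2, p1, p2, k3] as OpenCV has them; the pictures are not rectified), "xyz" and "orientation" of the camera in the world. Camera axes: x right, y down, z forward; pixel columns grow to the right and rows downward; lengths in m; the calibration is good to about 2 mm. A picture is of the moment at which its call begins. There is no depth.
- order.sign_off(): hands the job in; it is judged then, once.
The state is a dict: "time": time; "qpos": joint angles; "dq": joint speeds; "joint_efforts": joint torques, N m; "eef_pos": TCP position; "tcp_rot": TCP orientation; "contact_force": force on the tool from outside, world axes, zero at the start; "wrist_torque": the same for the moment, N m; "opening": opening from 0.0 (shut) to 1.0 (fully open); "finger_force": force on a finger pad.
Only numpy, scipy, OpenCV 4.12 (cv2) and the standard library are available. Lean on these libraries where they do the work, as an engineer would, in place of code of your own. Each camera call takes 0.05 s, during which the arm holds its last target. There are 200 camera calls.

## Working session

There is one attempt and no reset: what is moved stays moved. The work goes in short steps, Python scripts to look and compute and a tool call to move; the robot and the scene stay as the last step left them, time stands still between calls to the robot, and variables do not carry over. Pictures are saved under pics/ and viewed, at most 10 in all, crops included, and the job is handed in when it is done.

```bash
ls; mkdir -p pics
```

Run:
```python
from plant import ctrl, cam, order, status
import cv2
for n in("top","scene"):
    c=cam.read_camera(n); cv2.imwrite(f"pics/{n}0.png",c["pixels"][:,:,::-1]); print(n,c["camera_matrix"],c["dist_coeffs"],c["xyz"],c["orientation"])
s=status.get_state(); print(s["time"],s["eef_pos"],s["tcp_rot"],s["opening"])
```

```text
pics
plant.py
top [[486.62976459   0.         323.34088279]
 [  0.         486.62976459 205.44950558]
 [  0.           0.           1.        ]] [-0.10454023  0.          0.          0.          0.        ] [0.47390411 0.02411773 1.08923751] [ 0.70695543 -0.70618934  0.03137738 -0.02293689]
scene [[456.25712831   0.         320.35934832]
 [  0.         456.25712831 200.40351497]
 [  0.           0.           1.        ]] [0.00870979 0.         0.         0.         0.        ] [1.10565415 0.03660744 0.92185231] [ 0.67339126  0.67813425 -0.21123735 -0.20507787]
0.1 [ 0.21211542 -0.64018131  0.23006604] [ 9.87244885e-01  1.59205489e-01 -2.04795283e-05 -1.07231115e-03] 0.9945940206374112
```

View pics/top0.png

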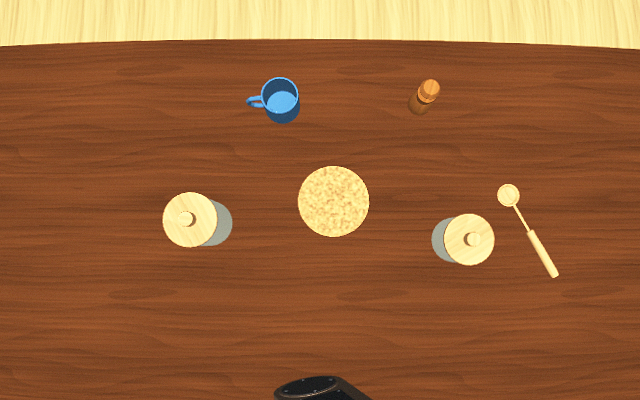

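View pics/scene0.png

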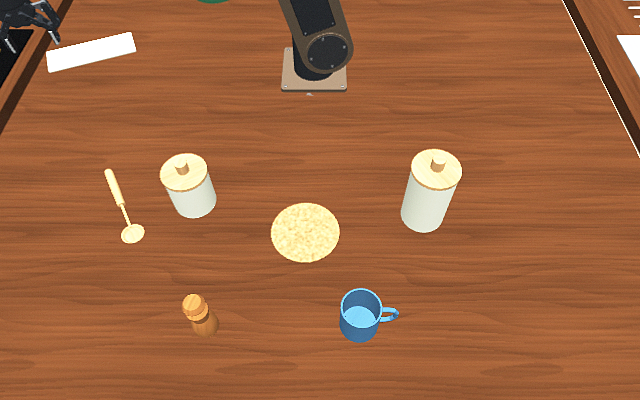

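The top view shows the short canister at right (disc about (469,240), knob (473,239)), the tall one at left (190,220), and the mat at (333,201). The scene view confirms the heights: the canister at (190,185) is the shorter. Next I'll enlarge both and compute positions.

Create h.py:
```python
import numpy as np,cv2
from scipy.spatial.transform import Rotation as R
def pos(c,px,z):
    u=cv2.undistortPoints(np.array([[px]],float),c["camera_matrix"],np.array(c["dist_coeffs"]))[0,0]
    d=R.from_quat(c["orientation"]).apply([u[0],u[1],1]); o=np.array(c["xyz"]); return o+d*(z-o[2])/d[2]
def ell(c,pred,box):
    x0,y0,x1,y1=box; m=np.zeros((400,640),np.uint8); m[y0:y1,x0:x1]=pred(c["pixels"].astype(int))[y0:y1,x0:x1]
    cs,_=cv2.findContours(m,0,1); k=cv2.convexHull(max(cs,key=cv2.contourArea)); return cv2.fitEllipse(k)
wood=lambda p:(p[...,0]>175)&(p[...,0]-p[...,2]>40)&(p[...,1]>140)
```

Run:
```python
from plant import ctrl, cam, order, status
from h import *
t=cam.read_camera("top"); s=cam.read_camera("scene")
for n,c,lb,mb in(("top",t,(425,205,500,275),(290,160,378,245)),("scene",s,(155,145,222,220),(262,195,348,270))):
    for z,b in((.12,lb),(.006,mb)):
        e=ell(c,wood,b); print(n,e,pos(c,e[0],z))
print(pos(t,(473,239),.15),pos(s,(181,163),.15))
a=cv2.resize(t["pixels"][200:280,420:510],None,fx=4.4,fy=4.4,interpolation=2)
b=cv2.resize(s["pixels"][140:220,150:240],None,fx=4.4,fy=4.4,interpolation=2)
cv2.imwrite("pics/crop.png",np.hstack([a,b])[:,:,::-1])
```

```text
top ((468.700927734375, 239.08848571777344), (50.26935577392578, 51.957096099853516), 164.5721435546875) [ 0.48101589 -0.28032494  0.12      ]
top ((333.068603515625, 200.88638305664062), (70.71712493896484, 71.27809143066406), 84.12252807617188) [ 0.56756823 -0.01053338  0.006     ]
scene ((183.25648498535156, 172.21400451660156), (38.13805389404297, 48.7503776550293), 73.08048248291016) [ 0.48551834 -0.27882251  0.12      ]
scene ((304.7683410644531, 232.17494201660156), (59.70633316040039, 68.8572769165039), 85.830810546875) [ 0.57159136 -0.01015729  0.006     ]
[ 0.48093583 -0.27950132  0.15      ] [ 0.48350445 -0.27641993  0.15      ]
```

View pics/crop.png

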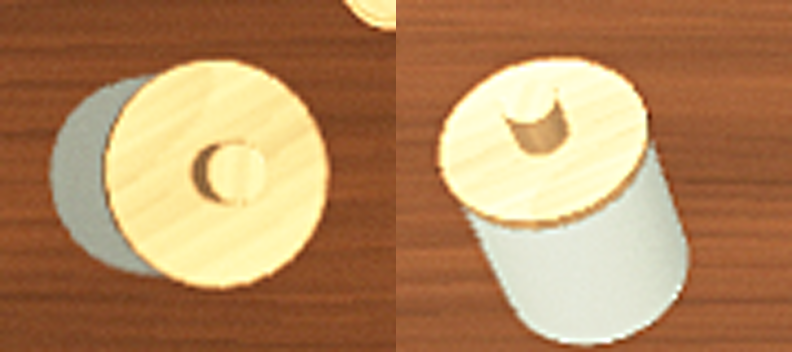

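Add to h.py:
```python
def togo(st,target):
    r=R.from_quat(st["tcp_rot"]); return r.inv().apply(np.array(target)-st["eef_pos"])
```

Run:
```python
from plant import ctrl, cam, order, status
from h import *
s=status.get_state(); print(s["eef_pos"],togo(s,(.482,-.280,.190)))
```

```text
[ 0.21214252 -0.64035704  0.23043996] [ 0.3694558  -0.25718565  0.04090967]
```

The manual's scale: shifts go in shares of 80 cm and turns go in shares of 90 degrees. Converting my numbers, 0.369 m / 0.8 = 0.4613, 0.355 m / 0.8 = 0.4438.

>>> step_hand(moves={"rows":[[0.0313, -0.0213, 0, 0, 0, 0, 1], [0.0925, -0.0638, 0, 0, 0, 0, 1], [0.1538, -0.1075, 0, 0, 0, 0, 1], [0.215, -0.15, 0, 0, 0, 0, 1], [0.2763, -0.1925, 0, 0, 0, 0, 1], [0.3375, -0.235, 0, 0, 0, 0, 1], [0.3988, -0.2775, 0, 0, 0, 0, 1], [0.4438, -0.3088, 0, 0, 0, 0, 0.7], [0.4613, -0.3213, 0, 0, 0, 0, 0.7], [0.4613, -0.3213, 0, 0, 0, 0, 0.7]]}, clamp_n=30)

```text
time: 1.45
eef_pos: [0.4819, -0.2804, 0.2311]
tcp_rot: [0.987, 0.16, -0.0, 0.0]
contact_force: [0.6, -0.1, 0.1]
opening: 0.703
finger_force: 0.0
```

Run:
```python
from plant import ctrl, cam, order, status
from h import *
s=status.get_state(); print(s["eef_pos"],s["tcp_rot"],s["contact_force"],togo(s,(.482,-.280,.125)))
t=cam.read_camera("top");c=cam.read_camera("scene")
a=cv2.resize(t["pixels"][160:290,420:530],None,fx=3.5,fy=3.5,interpolation=2)
b=cv2.resize(c["pixels"][110:240,130:240],None,fx=3.5,fy=3.5,interpolation=2)
cv2.imwrite("pics/pre.png",np.hstack([a,b])[:,:,::-1])
```

```text
[ 0.48187639 -0.28041136  0.23114884] [ 9.87107518e-01  1.60058307e-01 -2.84135954e-04  7.74763420e-05] [ 0.62318798 -0.12436885  0.08108643] [ 0.00030944 -0.0003578   0.10614866]
```

View pics/pre.png

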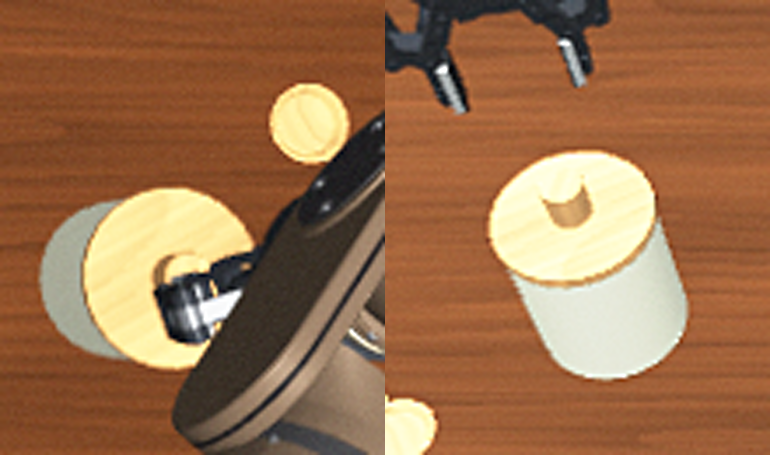

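The fingers straddle the lid's axis, with tips at crop (457,105) and (578,80) above the knob at (565,185). Descending.

Converted, 0.105 m / 0.8 = 0.1313, 0.1 m / 0.8 = 0.125.

>>> step_hand(moves={"rows":[[0, 0, 0.0375, 0, 0, 0, 0.7], [0, 0, 0.0813, 0, 0, 0, 0.7], [0, 0, 0.1125, 0, 0, 0, 0.7], [0, 0, 0.125, 0, 0, 0, 0.7], [0, 0, 0.1313, 0, 0, 0, 0.7], [0, 0, 0.1313, 0, 0, 0, 0.7]]}, clamp_n=30)

```text
time: 2.3
eef_pos: [0.4819, -0.2815, 0.127]
tcp_rot: [0.987, 0.159, 0.0, 0.0]
contact_force: [0.1, 0.4, 0.4]
opening: 0.699
finger_force: 0.0
```

>>> step_hand(moves={"rows":[[0, 0, 0, 0, 0, 0, 0], [0, 0, 0, 0, 0, 0, 0], [0, 0, 0, 0, 0, 0, 0], [0, 0, 0, 0, 0, 0, 0], [0, 0, 0, 0, 0, 0, 0]]}, clamp_n=35)

```text
time: 2.92
eef_pos: [0.4823, -0.2812, 0.1275]
tcp_rot: [0.987, 0.159, 0.001, 0.001]
contact_force: [-0.7, 0.9, 5.2]
opening: 0.312
finger_force: 35.0
```

Gripped at about 27 mm with 35 N. Lifting slowly first to clear the plug.

Converted, -0.075 m / 0.8 = -0.0938, -0.07 m / 0.8 = -0.0875.

>>> step_hand(moves={"rows":[[0, 0, -0.0038, 0, 0, 0, 0], [0, 0, -0.01, 0, 0, 0, 0], [0, 0, -0.0175, 0, 0, 0, 0], [0, 0, -0.0275, 0, 0, 0, 0], [0, 0, -0.0438, 0, 0, 0, 0], [0, 0, -0.0688, 0, 0, 0, 0], [0, 0, -0.0875, 0, 0, 0, 0], [0, 0, -0.0938, 0, 0, 0, 0], [0, 0, -0.0938, 0, 0, 0, 0]]})

```text
time: 4.05
eef_pos: [0.4818, -0.2808, 0.2016]
tcp_rot: [0.987, 0.159, 0.0, 0.0]
contact_force: [-1.5, 0.3, -0.8]
opening: 0.31
finger_force: 34.5
```

Run:
```python
from plant import ctrl, cam, order, status
from h import *
s=status.get_state(); print(s["eef_pos"],togo(s,(.569,-.0105,.20)),togo(s,(.569,-.0105,.06)))
c=cam.read_camera("scene")
cv2.imwrite("pics/lift.png",cv2.resize(c["pixels"][70:270,90:360],None,fx=2.5,fy=2.5)[:,:,::-1])
```

```text
[ 0.48178286 -0.28084367  0.20164102] [ 0.16777968 -0.22922205  0.00156649] [ 0.16774072 -0.22929608  0.14156646]
```

View pics/lift.png

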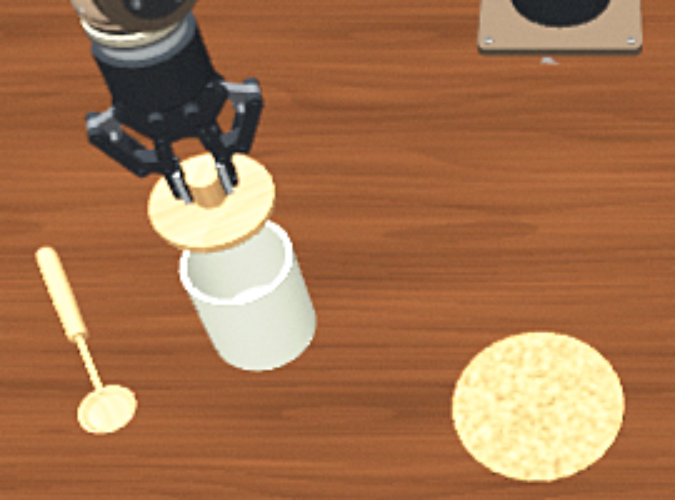

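The lid hangs level (crop (210,200)), and the canister still stands, open, at (240,290). Moving over the mat.

Converted, -0.229 m / 0.8 = -0.2863, -0.209 m / 0.8 = -0.2613.

>>> step_hand(moves={"rows":[[0.0188, -0.025, 0, 0, 0, 0, 0], [0.0538, -0.0738, 0, 0, 0, 0, 0], [0.09, -0.1225, 0, 0, 0, 0, 0], [0.1263, -0.1725, 0, 0, 0, 0, 0], [0.1625, -0.2225, 0, 0, 0, 0, 0], [0.1913, -0.2613, 0, 0, 0, 0, 0], [0.21, -0.2863, 0, 0, 0, 0, 0], [0.21, -0.2863, 0, 0, 0, 0, 0]]})

```text
time: 5.1
eef_pos: [0.5689, -0.009, 0.2001]
tcp_rot: [0.987, 0.161, -0.001, -0.0]
contact_force: [0.4, 0.1, -0.8]
opening: 0.311
finger_force: 34.7
```

>>> step_hand(moves={"rows":[[0, 0, 0.0313, 0, 0, 0, 0], [0, 0, 0.0813, 0, 0, 0, 0], [0, 0, 0.1313, 0, 0, 0, 0], [0, 0, 0.1688, 0, 0, 0, 0], [0, 0, 0.1875, 0, 0, 0, 0], [0, 0, 0.1938, 0, 0, 0, 0], [0, 0, 0.1938, 0, 0, 0, 0]]})

```text
time: 5.98
eef_pos: [0.5698, -0.011, 0.0471]
tcp_rot: [0.987, 0.159, 0.001, 0.0]
contact_force: [1.0, -0.1, -2.3]
opening: 0.313
finger_force: 34.7
```

Run:
```python
from plant import ctrl, cam, order, status
from h import *
c=cam.read_camera("scene")
cv2.imwrite("pics/low.png",cv2.resize(c["pixels"][120:300,150:400],None,fx=2.5,fy=2.5)[:,:,::-1])
```

```text
(no output)
```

View pics/low.png

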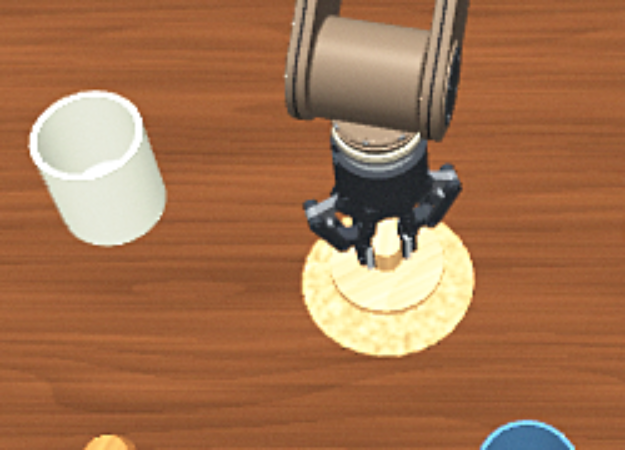

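The lid is level over the mat's middle (lid (387,272), mat (388,285) in the crop), about 13 mm up. Lowering until it touches.

Converted, 0.012 m / 0.8 = 0.015, 0.011 m / 0.8 = 0.0138.

>>> step_hand(moves={"rows":[[0, 0, 0.005, 0, 0, 0, 0], [0, 0, 0.01, 0, 0, 0, 0], [0, 0, 0.0125, 0, 0, 0, 0], [0, 0, 0.0138, 0, 0, 0, 0], [0, 0, 0.015, 0, 0, 0, 0], [0, 0, 0.015, 0, 0, 0, 0]]})

```text
time: 6.78
eef_pos: [0.5692, -0.0105, 0.0342]
tcp_rot: [0.987, 0.159, -0.0, -0.0]
contact_force: [0.2, -0.6, -0.7]
opening: 0.311
finger_force: 34.7
```

Converted, 0.001 m / 0.8 = 0.0013, 0.0005 m / 0.8 = 0.0006.

>>> step_hand(moves={"rows":[[0, 0, 0.0006, 0, 0, 0, 0], [0, 0, 0.0013, 0, 0, 0, 0], [0, 0, 0.0013, 0, 0, 0, 0]]})

```text
time: 7.15
eef_pos: [0.5693, -0.0106, 0.0336]
tcp_rot: [0.987, 0.159, 0.0, 0.0]
contact_force: [-0.7, 0.2, 0.5]
opening: 0.311
finger_force: 34.9
```

Converted, 0.001 m / 0.8 = 0.0013, 0.0005 m / 0.8 = 0.0006.

>>> step_hand(moves={"rows":[[0, 0, 0.0006, 0, 0, 0, 0], [0, 0, 0.0013, 0, 0, 0, 0], [0, 0, 0.0013, 0, 0, 0, 0]]})

```text
time: 7.52
eef_pos: [0.5693, -0.0106, 0.0335]
tcp_rot: [0.987, 0.159, -0.0, -0.0]
contact_force: [-3.9, 0.2, 7.5]
opening: 0.309
finger_force: 35.5
```

In contact at 7.5 N, so the lid is on the mat. Releasing and retreating straight up.

>>> step_hand(moves={"rows":[[0, 0, 0, 0, 0, 0, 0.36], [0, 0, 0, 0, 0, 0, 0.42], [0, 0, 0, 0, 0, 0, 0.55], [0, 0, 0, 0, 0, 0, 0.7], [0, 0, 0, 0, 0, 0, 0.7]]})

```text
time: 8.15
eef_pos: [0.5692, -0.0106, 0.0323]
tcp_rot: [0.987, 0.159, -0.0, -0.0]
contact_force: [-0.4, 0.4, -0.2]
opening: 0.7
finger_force: 0.0
```

>>> step_hand(moves={"rows":[[0, 0, -0.0125, 0, 0, 0, 0.7], [0, 0, -0.05, 0, 0, 0, 0.7], [0, 0, -0.1125, 0, 0, 0, 0.7], [0, 0, -0.175, 0, 0, 0, 0.7], [0, 0, -0.225, 0, 0, 0, 0.7], [0, 0, -0.25, 0, 0, 0, 0.7], [0, 0, -0.25, 0, 0, 0, 0.7]]})

```text
time: 9.02
eef_pos: [0.5699, -0.0107, 0.2339]
tcp_rot: [0.987, 0.159, 0.002, 0.001]
contact_force: [-0.0, -0.3, -0.1]
opening: 0.702
finger_force: 0.0
```

Run:
```python
from plant import ctrl, cam, order, status
from h import *
c=cam.read_camera("scene")
cv2.imwrite("pics/end.png",c["pixels"][:,:,::-1])
e=ell(c,lambda p:wood(p),(262,170,348,270)); print(e)
```

```text
((304.8143310546875, 232.17474365234375), (59.72905349731445, 68.92701721191406), 85.84390258789062)
```

View pics/end.png

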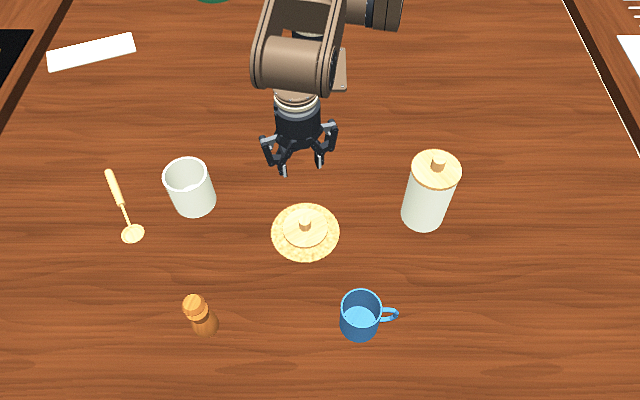

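The lid lies knob up in the middle of the mat at (305,230). The short canister stands at (190,187), and the tall one is untouched at (432,190).

```bash
python3 -c "
from plant import ctrl, cam, order, status
print(order.sign_off())"
```

```text
the job is handed in; nothing more can be done
None
```

The short canister's lid is set down knob up in the middle of the cork mat, both canisters stand where they were, and the job was handed in at about 9 s; the sign-off returned no verdict.

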